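# Switch off the hotplate and stand the fallen bottle up

## Robot

A 6-joint arm with a two-finger parallel gripper is mounted at the origin on the work surface. World frame = base frame: x ahead of the robot, y to its left, z up, the work surface at z = 0. Lengths are in mm, angles in degrees, forces in N, time in s.
With the tool pointing down it reaches from about 350 to 1000 mm from the base axis. Payload 7.1 kg.
Tool frame: the origin (TCP) lies on the centre line of the jaws, within the pads' length; the fingertips stand bot.tips_ahead ahead of it and the grasp point (between the pads) lies 2 mm behind it (bot.tips_ahead is the distance from the TCP to the fingertips, in mm); z points along the fingers, y is the line along which they close (so a half turn about z gives the same grasp; the last joint's range is limited). The gripper opens to 85 mm and grips with 20 to 120 N. Pads are 22 mm wide; open, the fingers measure 114 mm over their backs; the gripper's body (76 mm by 85 mm) begins 54 mm behind the grasp point. The pads swing forward as they close: fully open they stand 13 mm farther back than shut.
Start: joints at [66.291, 24.242, 93.386, -0, 62.372, -1.089], TCP at [240.357, 576.917, 227.419] pointing down, gripper open.
Joint ranges: [-172.04, 172.04], [-51.8, 120.97], [4.93, 147.93], [-75.15, 255.16], [6.16, 154.13], [-145.62, 145.62]. Speed limits (degrees/s): [136.94, 136.94, 172.46, 180, 180, 180].

## Interface

Orientations are given as [roll, pitch, yaw] about the fixed x, y, z axes, in that order (R = Rz(yaw) Ry(pitch) Rx(roll)).
In Python, from plant import state, camera, camera_params, hand_in, bot gives the robot as it stands.
- The arm moves only by the tool servo_tool, never from a script. Its argument "steps" is a list of rows, each a list of 3 entries, a list of its own where there are three numbers: the turn, a rotation vector about the world's x, y, z in degrees, then the shift along the world's x, y, z in m, then the finger opening in m, from 0 to 0.0854. In form: [[[rx, ry, rz], [dx, dy, dz], claw], ...]. A call has exactly 10 rows; each row shifts and turns the commanded pose from where the row before left it; what a row does not reach is not made up. A row lasts 1/8 s, in which the tool goes at most 62.5 mm and 10.7 degrees, less where a joint would pass 70% of its speed; a pose out of reach is approached as far as the arm can. A call is refused whole if a number of a shift passes 0.0625 or a number of a turn 10.7, either way. A call with a gripper value outside its range is refused whole. The fingers move at their own pace and stop on an object; "grip_force" is the grip in N (left out, the last holds). Time passes only in rows, so rows that do not move let the fingers close, or fill a call up. It gives the time, the measured TCP pose, the force, the opening and the grip force at its end, in the units of the state.
- state(): the state, without advancing time (a new reading comes with each control period).
- camera(name): name is "scene" or "side" or "wrist"; returns (picture, depth): 400x640x3 uint8, red, green, blue; 400x640 float32, mm along the optical axis (not along the pixel's ray), 0 where there is no reading.
- camera_params(name): a dict with "fx", "fy", "cx", "cy" (pixels), "eye" and "orientation" of the camera in the world; the wrist camera has in their place "hand_eye" (4x4, takes a point from camera to tool coordinates, whose origin is the TCP and whose axes are the flange's). Camera axes: x right, y down, z forward; pixel columns grow to the right and rows downward; lengths in mm; the calibration is good to about 2 mm. The wrist camera is an equidistant fisheye: a pixel r from the principal point sees the ray r / f radians off the axis. A picture is of the moment at which its call begins: read the wrist's pose just before it. camera_params takes no time and is no camera call.
- hand_in(): hands the job in; it is judged then, once.
The state is a dict: "t": time; "qpos": joint angles; "joint_velocities": joint speeds; "tau": joint torques, N m; "eef_pos": TCP position; "tcp_rot": TCP orientation; "force": force on the tool from outside, world axes, zero at the start; "wrist_torque": the same for the moment, N m; "gripper_width": opening from 0.0 (shut) to 1.0 (fully open); "grip_force": force on a finger pad.
Only numpy, scipy, OpenCV 4.12 (cv2) and the standard library are available. Lean on these libraries where they do the work, as an engineer would, in place of code of your own. Each camera call takes 0.05 s, during which the arm holds its last target. There are 200 camera calls.

## Task

The experiment is over: first switch the hotplate off by turning its large heat dial anticlockwise all the way to the end stop, then stand the toppled square bottle upright on the bench. Feel for the stop and do not wrench the dial against it (under 250 N of finger contact, grip included), leave the small stirring dial as it is set and do not push the beaker, the dish, the spatula or the jar about.

Things in the scene. Friction and masses are not known exactly. Their poses are not given: they have to be found in the camera images.
- hotplate: White hotplate stirrer, fixed, 300 deep (x) x 240 wide (y) x 140 mm high; round steel plate (136 mm dia) on the flat rear of its top. Origin: centre of its underside. Its front (-x) half is a control panel sloping 35 deg from level, rising from 35 mm at the front edge to 140 mm at mid-depth; its normal leans to the front, which faces roughly left (+y).
- heat_dial_grip (a point): On the large heat dial's axis, at the height to grip. z: out of the panel along the axis, 35 deg from vertical; x: along the bar grip to its end with the white pointer line, turning with the dial. Black disc 76 mm dia, 12 mm thick, on the panel; on it a bar 74 mm long, 18 mm wide, 36 mm tall. The point is 24 mm above the disc, 12 mm below the bar's top.
- heat_dial (a joint): Angle of the large heat dial in rad: 0 is its anticlockwise end stop (off, the pointer aims straight uphill on the panel), growing clockwise as seen looking onto the panel, to 4.6. It starts between 2.2 and 3.8 and has some friction (about 0.12 N m), so it stays where it is left.
- stir_dial (a joint): Angle of the small stirring dial in rad, growing clockwise; black, round, 30 mm dia x 16 mm tall, on the same panel 124 mm beside the large dial (towards the hotplate's +y) and 27 mm further downhill. Leave it.
- bottle: White square plastic bottle with a grey cap, about 0.25 kg, lying on its side on the bench, cap to the left (+y). Body 54 x 54 x 118 mm, then a narrow neck and a round cap of 36 mm dia up to 150 mm. Origin: centre of its bottom face; z axis from the bottom to the cap (level while it lies, vertical when it stands).
- beaker: Glass beaker, 70 mm dia x 85 mm, standing on the steel plate; origin at the centre of its underside.
- dish: Flat glass dish, 90 mm dia x 18 mm, on the bench; origin at the centre of its underside.
- spatula: Steel spatula 180 mm long lying on the bench along its x axis.
- jar: Amber glass jar with a black lid, 60 mm dia x 85 mm; origin at the centre of its underside.
- stir_dial_mark (a point): Mark at the rim of the small stirring dial, 12 mm from its axis on its top; it turns with that dial.

How it is judged:
By the outcome, as a careful person would: the job done as asked, in the order asked, and still so for the second after the job is handed in, with the robot touching nothing.
It also fails if it takes over 70 s, if anything falls off the work surface, if the arm or the gripper's body presses on something with over 40 N, if the wrist force passes 120 N, or if a joint passes its speed limit or range.

## Working session

There is one attempt and no reset: what is moved stays moved. The work goes in short steps, Python scripts to look and compute and a tool call to move; the robot and the scene stay as the last step left them, time stands still between calls to the robot, and variables do not carry over. Pictures are saved under pics/ and viewed, at most 10 in all, crops included, and the job is handed in when it is done.

Besides the shell and the picture viewer there is one more tool, called after "Call:" as name([rows], argument=value, ...), one row to a line, values as JSON. servo_tool: Moves the arm, as the interface text tells. Its arguments: {"type":"object","properties":{"steps":{"type":"array","items":{"type":"array"}},"grip_force":{"type":"number"}},"required":["steps"]}

```bash
mkdir -p pics
cat > h.py <<'E'
import numpy as np, cv2
from scipy.spatial.transform import Rotation as R
from plant import state, camera, camera_params, hand_in, bot
def cloud(name):
    im,d=camera(name); p=camera_params(name)
    v,u=np.mgrid[0:400,0:640]
    c=np.stack([(u-p['cx'])/p['fx']*d,(v-p['cy'])/p['fy']*d,d],-1)
    return im,d,c,p
E
python3 - <<'E'
from h import *
print(state()); print(bot.tips_ahead, [a for a in dir(bot) if a[0]!='_'])
ims=[]
for n in("scene","side"):
    im,d=camera(n); p=camera_params(n); print(n,p)
    np.savez(''+n+'.npz',im=im,d=d)
    cv2.imwrite(f'pics/{n}0.png',im[:,:,::-1])
print(camera_params("wrist"))
E
```

```text
{'t': 0.0, 'qpos': array([ 6.62902138e+01,  2.42857094e+01,  9.34348359e+01,  6.17409180e-04,
        6.23702134e+01, -1.08790986e+00]), 'joint_velocities': array([ 0.08673443, -0.03945731,  0.04295512, -0.07589105, -0.0317655 ,
        0.02491988]), 'tau': array([-1.52337570e-04, -5.57375300e+01, -2.81740934e+01, -1.61638959e-04,
        7.43108103e-03, -1.81185175e-05]), 'eef_pos': array([240.13918118, 576.40011071, 226.60842144]), 'tcp_rot': array([-1.79909268e+02, -2.26963373e-03,  1.57377835e+02]), 'force': array([0.42037649, 1.09887353, 0.65312769]), 'wrist_torque': array([-0.0073414 , -0.03091765,  0.03770047]), 'grip_force': 0.0, 'gripper_width': 0.9991391597321596}
17.0 ['PlanningError', 'tips_ahead']
scene {'fx': 491.8904946997896, 'fy': 491.8904946997896, 'cx': 317.862018360796, 'cy': 201.1887222445342, 'eye': array([ 998.52398686, -420.52803553,  949.13690716]), 'orientation': array([-146.9741871 ,    0.27027987,   53.11231941])}
side {'fx': 402.8370832061697, 'fy': 402.8370832061697, 'cx': 321.7739968664342, 'cy': 200.667939049749, 'eye': array([ 277.74010051, -587.08318159,  635.81589137]), 'orientation': array([-132.18493415,   -0.98882692,  -29.52512193])}
{'fx': 309.70691628693146, 'fy': 309.70691628693146, 'cx': 320.9011515261579, 'cy': 202.7371736589648, 'hand_eye': array([[-2.42258786e-04, -9.59664912e-01, -2.81146221e-01,
         7.09002456e+01],
       [ 9.99999950e-01, -2.89742129e-04,  1.27323714e-04,
         3.01654065e-01],
       [-2.03648005e-04, -2.81146176e-01,  9.59664934e-01,
        -1.46117658e+02],
       [ 0.00000000e+00,  0.00000000e+00,  0.00000000e+00,
         1.00000000e+00]])}
```

View pics/scene0.png

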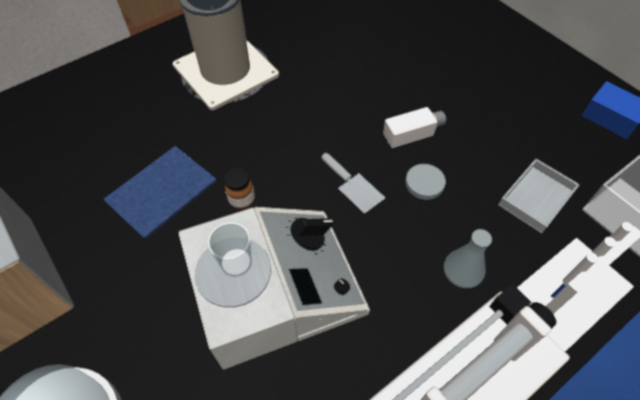

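View pics/side0.png

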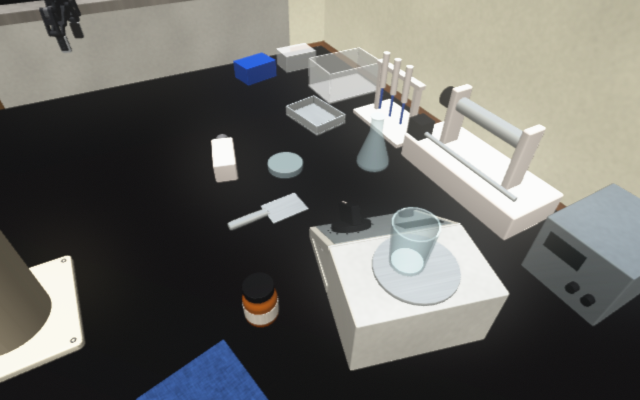

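Scene view: hotplate at about (270,285), heat dial (312,233) with the white pointer end near (328,222), small dial (342,286), bottle (412,127) with cap at (440,118), dish (426,181), spatula (355,183), jar (238,188).

```bash
cat >> h.py <<'E'
def world(name,im=None,d=None):
    if d is None: im,d=camera(name)
    p=camera_params(name); v,u=np.mgrid[0:400,0:640]; d=d.astype(float)
    c=np.stack([(u-p['cx'])/p['fx']*d,(v-p['cy'])/p['fy']*d,d],-1)
    W=c@R.from_euler('xyz',p['orientation'],degrees=True).as_matrix().T+p['eye']
    W[d==0]=np.nan
    return im,W
E
python3 - <<'E'
from h import *
z=np.load('scene.npz'); im,W=world('scene',z['im'],z['d'])
hsv=cv2.cvtColor(im,cv2.COLOR_RGB2HSV)
for n,(u,v) in dict(bench=(400,300),top=(200,250),plate=(230,280),dial=(312,233),stir=(342,286),bottle=(405,125),dish=(426,181),spat=(360,195),jar=(238,178),panel=(330,260)).items(): print(n,W[v,u].round(1))
# top of hotplate
v,u=np.mgrid[0:400,0:640]
roi=(u>170)&(u<375)&(v>200)&(v<370)
t=roi&(abs(W[...,2]-140)<5)
pts=W[t]; 
rect=cv2.minAreaRect(pts[:,:2].astype(np.float32)); print('toprect',rect,np.median(pts[:,2]),cv2.boxPoints(rect).round(1).tolist())
# all hotplate above bench
a=roi&(W[...,2]>20); rect=cv2.minAreaRect(W[a][:,:2].astype(np.float32)); print('all',rect,cv2.boxPoints(rect).round(1).tolist())
# panel plane
q=np.array([[275,222],[262,212],[325,214],[362,300],[300,318],[338,262],[290,262]])
g=roi&(u>265)&(hsv[...,1]<60)&(hsv[...,2]>90)&(W[...,2]<135)&(W[...,2]>40)
P=W[g]
for _ in range(6):
    c=P.mean(0); n=np.linalg.svd(P-c,full_matrices=False)[2][2]; n*=np.sign(n[2]); r=(P-c)@n
    P=P[abs(r)<max(1.5,2*np.std(r))]
print('panel c',c,'n',n,'tilt',np.degrees(np.arccos(n[2])),'az',np.degrees(np.arctan2(n[1],n[0])),len(P))
h=(W-c)@n
b=(u>280)&(u<345)&(v>205)&(v<258)&(h>8)
np.set_printoptions(suppress=True)
e1=np.array([0,0,1])-n[2]*n; e1/=np.linalg.norm(e1); e2=np.cross(n,e1)
for lo,hi in((8,16),(16,40),(40,56)):
    m=b&(h>lo)&(h<hi); X=(W[m]-c); A=np.c_[X@e1,X@e2]
    if len(A)>5: print(lo,hi,len(A),h[m].max(),cv2.minAreaRect(A.astype(np.float32)), W[m].mean(0))
print('e1',e1,'e2',e2)
# bottle
m=(u>375)&(u<450)&(v>100)&(v<152)&(W[...,2]>15); rect=cv2.minAreaRect(W[m&(W[...,2]>45)][:,:2].astype(np.float32)); print('bottle top',rect,cv2.boxPoints(rect).tolist(),np.nanmax(W[m][:,2]))
rect=cv2.minAreaRect(W[m][:,:2].astype(np.float32)); print('bottle all',rect,cv2.boxPoints(rect).tolist())
cv2.imwrite('pics/c1.png',cv2.resize(im[200:330,255:385,::-1],(780,780)[:1]+(600,)) if 0 else cv2.resize(im[205:305,275:375,::-1],(600,600),interpolation=cv2.INTER_CUBIC))
E
```

```text
bench [793.9 -62.8  -4. ]
top [ 530.5 -345.9  140.2]
plate [ 619.4 -333.9  149.2]
dial [ 608.2 -147.1  101.3]
stir [ 726.9 -165.    86. ]
bottle [482.5 223.8  54.9]
dish [618.6 171.9  19.2]
spat [547.8  34.2   0.6]
jar [nan nan nan]
panel [ 661.1 -142.2   61.4]
toprect ((617.449462890625, -276.31427001953125), (242.95396423339844, 240.6711883544922), 74.16665649414062) 139.62826880936734 [[468.5, -360.29998779296875], [700.0999755859375, -426.0], [766.4000244140625, -192.3000030517578], [534.7999877929688, -126.5999984741211]]
all ((572.0350952148438, -233.69384765625), (300.36932373046875, 351.9288024902344), 74.25309753417969) [[361.8999938964844, -330.5], [700.5999755859375, -426.0], [782.2000122070312, -136.89999389648438], [443.3999938964844, -41.400001525878906]]
panel c [ 659.09337781 -184.25182173   90.97045953] n [0.15773272 0.55087935 0.81954398] tilt 34.96082981536513 az 74.02204819775318 4530
8 16 416 15.883134674411123 ((-6.914273262023926, -63.64097595214844), (65.60005950927734, 74.94046783447266), 37.733665466308594) [ 609.23347625 -158.26064874   97.66675637]
16 40 2
[... 284 characters left out ...]
590393066) [ 606.01923032 -134.57439775  124.61313541]
e1 [-0.22559376 -0.7878831   0.57301629] e2 [ 0.96136769 -0.27526743  0.        ]
bottle top ((483.8235168457031, 258.9294738769531), (147.2719268798828, 57.301334381103516), 73.53412628173828) [[435.4761657714844, 196.43429565429688], [490.4275207519531, 180.1925506591797], [532.1708984375, 321.4246520996094], [477.2195129394531, 337.6663818359375]] 59.80608133775547
bottle all ((484.40240478515625, 260.4222717285156), (152.13864135742188, 57.34809112548828), 73.40768432617188) [[435.1999816894531, 195.70855712890625], [490.1601257324219, 179.33224487304688], [533.6048583984375, 325.135986328125], [478.6446838378906, 341.5122985839844]]
```

View pics/c1.png

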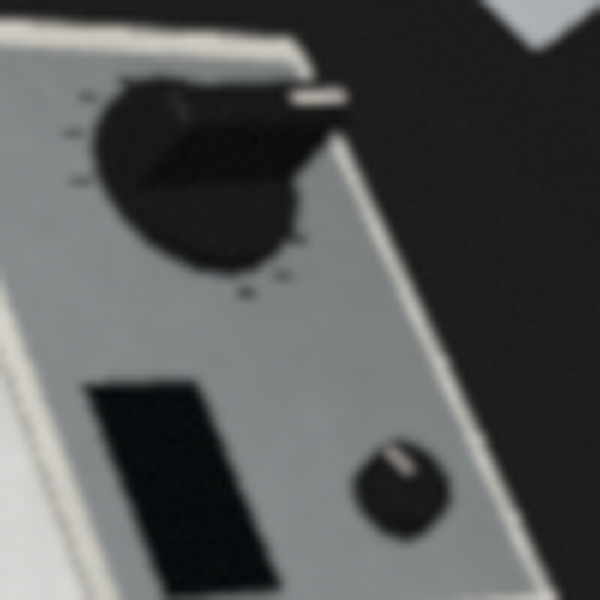

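The crop shows the large dial's bar with the white pointer at its downhill (+y) end, so the dial is at about 3.07 rad. Next I'll check the wrist ranges for the turn and for the bottle.

```bash
cat >> h.py <<'E'
n=np.array([0.1577,0.5509,0.8195]); n/=np.linalg.norm(n)
e1=np.array([0,0,1])-n[2]*n; e1/=np.linalg.norm(e1); e2=np.cross(n,e1)
def wrist(Rt,q1,p):
    M=R.from_euler('ZY',[q1,p],degrees=True).inv()*Rt*R.from_euler('z',-90,degrees=True)
    return M.as_euler('ZYZ',degrees=True)
def frame(zt,y): 
    zt=zt/np.linalg.norm(zt); y=y-zt*(y@zt); y/=np.linalg.norm(y); return R.from_matrix(np.c_[np.cross(y,zt),y,zt])
E
python3 - <<'E'
from h import *
np.set_printoptions(suppress=True,precision=1)
s=state(); q=s['qpos']; print('model chk',wrist(R.from_euler('xyz',s['tcp_rot'],degrees=True),q[0],q[1]+q[2]))
b=R.from_rotvec(n*np.radians(3.8)); y0=b.apply(e2)
for q1,p in((0,100),(0,115),(0,130)):
    print(q1,p,[wrist(frame(-n,sg*y0),q1,p) for sg in(1,-1)])
w=np.array([0.959,-0.283,0]); ax=np.array([.283,.959,0])
for q1,p in((27,115),(27,130)):
  for a in(-45,-30,-15,0,45,60,75,90):
    zt=np.array([0,0,-1])*np.cos(np.radians(a))+ax*np.sin(np.radians(a))
    print(q1,p,a,[wrist(frame(zt,sg*w),q1,p) for sg in(1,-1)])
# precise centres by colour + ray/plane
z=np.load('scene.npz'); im,W=world('scene',z['im'],z['d']); c=np.array([659.09,-184.25,90.97])
pp=camera_params('scene'); Rc=R.from_euler('xyz',pp['orientation'],degrees=True)
v,u=np.mgrid[0:400,0:640]
ray=Rc.apply(np.stack([(u-pp['cx'])/pp['fx'],(v-pp['cy'])/pp['fy'],np.ones_like(u)],-1).reshape(-1,3)).reshape(400,640,3)
def hit(mask,h):
    r=ray[mask]; t=((c-pp['eye'])@n+h)/(r@n); X=pp['eye']+r*t[:,None]-c; return np.c_[X@e1,X@e2]
g=im.max(-1)
m=(u>330)&(u<354)&(v>275)&(v<298)&(g<80); A=hit(m,14); print('stir',cv2.minEnclosingCircle(A.astype(np.float32)),A.mean(0))
h=(W-c)@n
m=(u>285)&(u<335)&(v>212)&(v<256)&(g<90)&(h>38); A=hit(m,48); print('bartop',cv2.minAreaRect(A.astype(np.float32)))
m=(u>285)&(u<335)&(v>212)&(v<256)&(g<70)&(abs(h-12)<4); A=hit(m,12)
k=A[:,1]>-50; print('disc extents e1',A[:,0].min(),A[:,0].max(),'e2',A[:,1].min(),A[:,1].max())
m=(u>318)&(u<336)&(v>215)&(v<226)&(im.min(-1)>110)&(h>35); A=hit(m,48); print('pointer',A.mean(0),len(A))
E
```

```text
model chk [-0.  62.4 -1.1]
0 100 [array([-33.4,  90.7,  15. ]), array([ -33.4,   90.7, -165. ])]
0 115 [array([-34.2,  78.3,  23.3]), array([ -34.2,   78.3, -156.7])]
0 130 [array([-37.1,  66. ,  32.5]), array([ -37.1,   66. , -147.5])]
27 115 -45 [array([-31.2,  98.2,  48.3]), array([ -31.2,   98.2, -131.7])]
27 115 -30 [array([-21.3,  86.9,  48.8]), array([ -21.3,   86.9, -131.2])]
27 115 -15 [array([-11.2,  75.7,  47.2]), array([ -11.2,   75.7, -132.8])]
27 115 0 [array([-0. , 65. , 43.4]), array([  -0. ,   65. , -136.6])]
27 115 45 [array([49.7, 42.3, 12.2]), array([  49.7,   42.3, -167.8])]
27 115 60 [array([72.2, 41.3, -4.7]), array([ 72.2,  41.3, 175.3])]
27 115 75 [array([ 93.8,  44.7, -20.6]), array([ 93.8,  44.7, 159.4])]
27 115 90 [array([111.8,  51.5, -32.7]), array([111.8,  51.5, 147.3])]
27 130 -45 [array([-31. ,  85.3,  56.1]), array([ -31. ,   85.3, -123.9])]
27 130 -30 [array([-22.3,  72.9,  54.4]), array([ -22.3,   72.9, -125.6])]
27 130 -15 [array([-12.4,  61. ,  50.5]), array([ -12.4,   61. , -129.5])]
27 130 0 [array([-0. , 50. , 43.4]), array([   0. ,   50. , -136.6])]
27 130 45 [array([65.9, 34.2, -8.4]), array([ 65.9,  34.2, 171.6])]
27 130 60 [array([ 90. ,  39. , -27.8]), array([ 90. ,  39. , 152.2])]
27 130 75 [array([108.1,  47.5, -41.1]), array([108.1,  47.5, 138.9])]
27 130 90 [array([121.3,  58.2, -49.1]), array([121.3,  58.2, 130.9])]
stir ((-35.94200897216797, 59.13990783691406), 21.196352005004883) [-35.   59.7]
bartop ((-6.1266326904296875, -62.491790771484375), (83.51053619384766, 23.499019622802734), 5.161914348602295)
disc extents e1 -49.05929752753922 28.62566103065498 e2 -103.2545887542111 -27.208015483229307
pointer [-38.1 -71. ] 15
```

```bash
cat >> h.py <<'E'
def goto(P,Rt,N):
    "per-row rotvec (deg) and shift (m) for N equal rows from the measured pose"
    s=state(); R0=R.from_euler('xyz',s['tcp_rot'],degrees=True)
    rv=np.degrees((Rt*R0.inv()).as_rotvec()); d=(np.array(P)-s['eef_pos'])/1000
    print('rot tot',rv.round(2),'row',(rv/N).round(2),'shift row',(d/N).round(4),'t',s['t'])
E
python3 - <<'E'
from h import *
y0=R.from_rotvec(n*np.radians(3.8)).apply(e2)
goto([620,-85,195],frame(-n,y0),20)
E
```

```text
rot tot [-34.6  -15.35 -76.88] row [-1.73 -0.77 -3.84] shift row [ 0.019  -0.0331 -0.0016] t 0.1
```

Call:
servo_tool([
  [[-1.73,-0.77,-3.84],[0.019,-0.0331,-0.0016],0.085],
  [[-1.73,-0.77,-3.84],[0.019,-0.0331,-0.0016],0.085],
  [[-1.73,-0.77,-3.84],[0.019,-0.0331,-0.0016],0.085],
  [[-1.73,-0.77,-3.84],[0.019,-0.0331,-0.0016],0.085],
  [[-1.73,-0.77,-3.84],[0.019,-0.0331,-0.0016],0.085],
  [[-1.73,-0.77,-3.84],[0.019,-0.0331,-0.0016],0.085],
  [[-1.73,-0.77,-3.84],[0.019,-0.0331,-0.0016],0.085],
  [[-1.73,-0.77,-3.84],[0.019,-0.0331,-0.0016],0.085],
  [[-1.73,-0.77,-3.84],[0.019,-0.0331,-0.0016],0.085],
  [[-1.73,-0.77,-3.84],[0.019,-0.0331,-0.0016],0.085],
], grip_force=30)

```text
t: 1.35
eef_pos: [430.7, 244.7, 211.2]
tcp_rot: [-172.2, 17.0, 119.7]
force: [0.3, -0.0, 0.4]
gripper_width: 0.996
grip_force: 0.0
```

Call:
servo_tool([
  [[-1.73,-0.77,-3.84],[0.019,-0.0331,-0.0016],0.06],
  [[-1.73,-0.77,-3.84],[0.019,-0.0331,-0.0016],0.06],
  [[-1.73,-0.77,-3.84],[0.019,-0.0331,-0.0016],0.06],
  [[-1.73,-0.77,-3.84],[0.019,-0.0331,-0.0016],0.06],
  [[-1.73,-0.77,-3.84],[0.019,-0.0331,-0.0016],0.06],
  [[-1.73,-0.77,-3.84],[0.019,-0.0331,-0.0016],0.06],
  [[-1.73,-0.77,-3.84],[0.019,-0.0331,-0.0016],0.06],
  [[-1.73,-0.77,-3.84],[0.019,-0.0331,-0.0016],0.06],
  [[-1.73,-0.77,-3.84],[0.019,-0.0331,-0.0016],0.06],
  [[-1.73,-0.77,-3.84],[0.019,-0.0331,-0.0016],0.06],
])

```text
t: 2.6
eef_pos: [620.6, -86.2, 194.9]
tcp_rot: [-177.4, 35.0, 78.6]
force: [-0.1, 0.5, 0.1]
gripper_width: 0.704
grip_force: 0.0
```

Run:
```python
from h import *
y0=R.from_rotvec(n*np.radians(3.8)).apply(e2)
s=state(); print(s['qpos'].round(1),s['eef_pos'].round(1))
goto([604.1,-140.2,113.4],frame(-n,y0),10)
im,d=camera('wrist'); np.savez('w1.npz',im=im,d=d,pos=s['eef_pos'],rot=s['tcp_rot'])
cv2.imwrite('pics/w1.png',im[:,:,::-1])
```

```text
[  6.   33.9  90.  -33.7  73.8  33. ] [620.6 -86.2 194.9]
rot tot [ 0.09  0.05 -0.  ] row [ 0.01  0.01 -0.  ] shift row [-0.0017 -0.0054 -0.0082] t 2.6
```

View pics/w1.png

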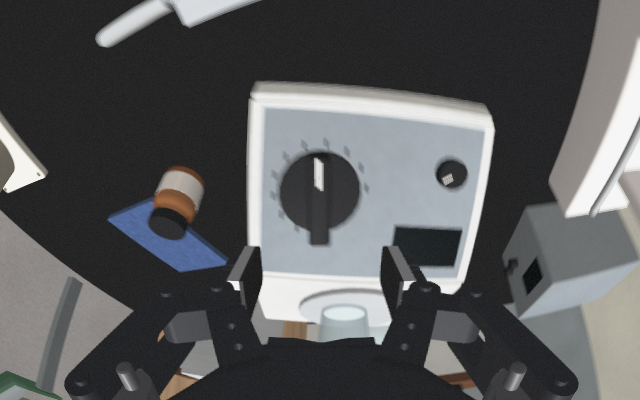

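The wrist view shows the bar running near-vertically from (319,157) to (320,245), with the white pointer at its downhill end, and the disc centred near (320,190). Now I'll fine-measure it in the tool frame.

```bash
cat >> h.py <<'E'
def wcloud(d):
    "fisheye depth picture -> tool coordinates"
    p=camera_params('wrist'); v,u=np.mgrid[0:400,0:640]
    a=(u-p['cx'])/p['fx']; b=(v-p['cy'])/p['fy']; r=np.hypot(a,b)+1e-9; k=np.tan(r)/r
    c=np.stack([a*k*d,b*k*d,d,np.ones_like(a)],-1).astype(float); c[d==0]=np.nan
    return (c@p['hand_eye'].T)[...,:3]
E
python3 - <<'E'
from h import *
z=np.load('w1.npz'); im,d=z['im'],z['d']; T=wcloud(d)
v,u=np.mgrid[0:400,0:640]; g=im.max(-1)
pan=(u>340)&(u<420)&(v>120)&(v<220)&(im.min(-1)>120); P=T[pan&np.isfinite(T[...,2])]
c=np.median(P,0); P=P[abs(P[:,2]-c[2])<8]; c=P.mean(0); nn=np.linalg.svd(P-c,full_matrices=False)[2][2]; nn*=-np.sign(nn[2]); print('panel n in tool',nn,'z0',(c@nn)/nn[2])
h=(T-c)@nn
roi=(u>270)&(u<370)&(v>140)&(v<255)
for lo,hi in((42,54),(30,42),(7,17)):
    m=roi&(h>lo)&(h<hi); A=T[m]; print(lo,m.sum(),np.median(h[m]),cv2.minAreaRect(A[:,:2].astype(np.float32)),'z',np.median(A[:,2]))
m=roi&(abs(h-12)<4)&(g<80); print(cv2.minEnclosingCircle(T[m][:,:2].astype(np.float32)))
E
```

```text
panel n in tool [-0.00124842 -0.00175088 -0.99999769] z0 133.18565498741955
42 2026 47.823086878477056 ((4.791072845458984, -3.083395004272461), (18.424680709838867, 73.76165008544922), 88.36079406738281) z 85.36019670858747
30 49 34.28828934872048 ((41.18830490112305, -3.386692523956299), (1.8747994899749756, 15.878714561462402), 0.7092453241348267) z 98.84649224488979
7 3573 11.955481863968405 ((5.632047653198242, -3.4842491149902344), (73.54622650146484, 75.02001190185547), 0.39636996388435364) z 121.23310174075525
((2.9170615673065186, -0.6062689423561096), 37.25852584838867)
```

Call:
servo_tool([
  [[0.13,0.45,0.65],[-0.0022,-0.0062,-0.0105],0.05],
  [[0.13,0.45,0.65],[-0.0022,-0.0062,-0.0105],0.05],
  [[0,0,0],[-0.0022,-0.0062,-0.0105],0.05],
  [[0,0,0],[-0.0022,-0.0062,-0.0105],0.05],
  [[0,0,0],[-0.0022,-0.0062,-0.0105],0.05],
  [[0,0,0],[-0.0022,-0.0062,-0.0105],0.05],
  [[0,0,0],[-0.0022,-0.0062,-0.0105],0.05],
  [[0,0,0],[-0.0022,-0.0062,-0.0105],0.05],
  [[0,0,0],[0,0,0],0.05],
  [[0,0,0],[0,0,0],0.05],
], grip_force=25)

```text
t: 3.9
eef_pos: [603.0, -134.7, 111.6]
tcp_rot: [-176.3, 34.8, 80.7]
force: [0.4, 0.4, -0.2]
gripper_width: 0.59
grip_force: 0.0
```

Call:
servo_tool([
  [[0,0,0],[0,0,0],0.03],
  [[0,0,0],[0,0,0],0.03],
  [[0,0,0],[0,0,0],0.0],
  [[0,0,0],[0,0,0],0.0],
  [[0,0,0],[0,0,0],0.0],
  [[0,0,0],[0,0,0],0.0],
  [[0,0,0],[0,0,0],0.0],
  [[0,0,0],[0,0,0],0.0],
  [[0,0,0],[0,0,0],0.0],
  [[0,0,0],[0,0,0],0.0],
])

```text
t: 5.15
eef_pos: [602.8, -134.5, 111.8]
tcp_rot: [-176.3, 34.8, 80.7]
force: [-2.0, 5.1, 5.3]
gripper_width: 0.2
grip_force: 27.2
```

Run:
```python
from h import *
s=state(); print({k:np.round(s[k],2) for k in('qpos','eef_pos','force','wrist_torque','gripper_width','grip_force')}, 'tool z err', R.from_euler('xyz',s['tcp_rot'],degrees=True).as_matrix()[:,2]+n)
```

```text
{'qpos': array([  1.92,  38.76,  94.72, -37.4 ,  64.06,  34.48]), 'eef_pos': array([ 602.78, -134.46,  111.76]), 'force': array([-2.02,  5.1 ,  5.27]), 'wrist_torque': array([ 0.27,  0.3 , -0.34]), 'gripper_width': np.float64(0.2), 'grip_force': np.float64(27.25)} tool z err [ 0.00193124 -0.00077874  0.00015453]
```

Call:
servo_tool([
  [[0.79,2.75,4.1],[0,0,0],0],
  [[1.26,4.41,6.56],[0,0,0],0],
  [[1.26,4.41,6.56],[0,0,0],0],
  [[1.26,4.41,6.56],[0,0,0],0],
  [[1.26,4.41,6.56],[0,0,0],0],
  [[0.79,2.75,4.1],[0,0,0],0],
  [[0,0,0],[0,0,0],0],
  [[0,0,0],[0,0,0],0],
  [[0,0,0],[0,0,0],0],
  [[0,0,0],[0,0,0],0],
])

```text
t: 6.4
eef_pos: [601.6, -134.6, 112.0]
tcp_rot: [-152.7, 22.8, 127.1]
force: [-5.5, 5.0, 10.0]
gripper_width: 0.201
grip_force: 27.6
```

```bash
cat >> h.py <<'E'
def st():
    s=state(); print({k:np.round(s[k],2) for k in('t','qpos','eef_pos','force','wrist_torque','gripper_width','grip_force')}, 'torque about n',round(s['wrist_torque']@n,3)); return s
E
python3 -c "
from h import *; st()"
```

```text
{'t': np.float64(6.4), 'qpos': array([  1.9 ,  38.7 ,  94.79, -37.32,  64.14,  -7.62]), 'eef_pos': array([ 601.59, -134.55,  112.03]), 'force': array([-5.48,  5.03,  9.99]), 'wrist_torque': array([ 0.05,  1.07, -0.6 ]), 'gripper_width': np.float64(0.2), 'grip_force': np.float64(27.59)} torque about n 0.108
```

Call:
servo_tool([
  [[0.79,2.75,4.1],[-0.001,0,0],0],
  [[1.26,4.41,6.56],[0,0,0],0],
  [[1.26,4.41,6.56],[0,0,0],0],
  [[1.26,4.41,6.56],[0,0,0],0],
  [[1.26,4.41,6.56],[0,0,0],0],
  [[1.26,4.41,6.56],[0,0,0],0],
  [[1.26,4.41,6.56],[0,0,0],0],
  [[0.79,2.75,4.1],[0,0,0],0],
  [[0,0,0],[0,0,0],0],
  [[0,0,0],[0,0,0],0],
])

```text
t: 7.65
eef_pos: [600.8, -135.7, 113.0]
tcp_rot: [-146.0, -8.9, 176.8]
force: [-5.7, 0.9, 14.0]
gripper_width: 0.2
grip_force: 27.6
```

```bash
python3 -c "
from h import *; st()"
```

```text
{'t': np.float64(7.65), 'qpos': array([  1.81,  38.61,  94.85, -37.35,  64.21, -65.7 ]), 'eef_pos': array([ 600.79, -135.72,  112.96]), 'force': array([-5.66,  0.94, 13.95]), 'wrist_torque': array([-0.89,  1.21, -0.46]), 'gripper_width': np.float64(0.2), 'grip_force': np.float64(27.62)} torque about n 0.144
```

Call:
servo_tool([
  [[0.79,2.75,4.1],[-0.001,-0.001,0.001],0],
  [[1.26,4.41,6.56],[0,0,0],0],
  [[1.26,4.41,6.56],[0,0,0],0],
  [[1.26,4.41,6.56],[0,0,0],0],
  [[1.26,4.41,6.56],[0,0,0],0],
  [[1.26,4.41,6.56],[0,0,0],0],
  [[1.26,4.41,6.56],[0,0,0],0],
  [[0.47,1.65,2.46],[0,0,0],0],
  [[0,0,0],[0,0,0],0],
  [[0,0,0],[0,0,0],0],
])

```text
t: 8.9
eef_pos: [601.5, -137.0, 113.7]
tcp_rot: [-167.5, -33.0, -128.2]
force: [-0.3, -2.6, 7.3]
gripper_width: 0.202
grip_force: 27.0
```

```bash
python3 -c "
from h import *; st()"
```

```text
{'t': np.float64(8.9), 'qpos': array([   1.71,   38.55,   94.82,  -37.42,   64.15, -121.81]), 'eef_pos': array([ 601.51, -136.98,  113.74]), 'force': array([-0.27, -2.61,  7.31]), 'wrist_torque': array([-0.88,  0.18,  0.15]), 'gripper_width': np.float64(0.2), 'grip_force': np.float64(26.99)} torque about n 0.084
```

Call:
servo_tool([
  [[0.32,1.1,1.64],[0,0,0],0],
  [[0.32,1.1,1.64],[0,0,0],0],
  [[0.32,1.1,1.64],[0,0,0],0],
  [[0.32,1.1,1.64],[0,0,0],0],
  [[0.32,1.1,1.64],[0,0,0],0],
  [[0.32,1.1,1.64],[0,0,0],0],
  [[0.16,0.55,0.82],[0,0,0],0],
  [[0.16,0.55,0.82],[0,0,0],0],
  [[0,0,0],[0,0,0],0],
  [[0,0,0],[0,0,0],0],
])

```text
t: 10.15
eef_pos: [601.9, -137.1, 113.8]
tcp_rot: [-176.8, -34.9, -111.5]
force: [0.5, -4.0, 6.5]
gripper_width: 0.2
grip_force: 26.9
```

```bash
python3 -c "
from h import *; st()"
```

```text
{'t': np.float64(10.15), 'qpos': array([   1.69,   38.55,   94.79,  -37.42,   64.13, -135.82]), 'eef_pos': array([ 601.86, -137.14,  113.79]), 'force': array([ 0.55, -3.97,  6.51]), 'wrist_torque': array([-0.99, -0.11,  0.14]), 'gripper_width': np.float64(0.2), 'grip_force': np.float64(26.89)} torque about n -0.101
```

Now 0.6° creeping steps.

Call:
servo_tool([
  [[0.1,0.33,0.5],[0,0,0],0],
  [[0.1,0.33,0.5],[0,0,0],0],
  [[0.1,0.33,0.5],[0,0,0],0],
  [[0.1,0.33,0.5],[0,0,0],0],
  [[0.1,0.33,0.5],[0,0,0],0],
  [[0,0,0],[0,0,0],0],
  [[0,0,0],[0,0,0],0],
  [[0,0,0],[0,0,0],0],
  [[0,0,0],[0,0,0],0],
  [[0,0,0],[0,0,0],0],
])

```text
t: 11.4
eef_pos: [602.0, -137.2, 113.8]
tcp_rot: [-178.9, -35.0, -107.8]
force: [1.5, -4.3, 7.1]
gripper_width: 0.2
grip_force: 26.9
```

```bash
python3 -c "
from h import *; st()"
```

```text
{'t': np.float64(11.4), 'qpos': array([   1.68,   38.54,   94.8 ,  -37.42,   64.09, -138.86]), 'eef_pos': array([ 601.96, -137.18,  113.8 ]), 'force': array([ 1.47, -4.3 ,  7.1 ]), 'wrist_torque': array([-0.99, -0.13,  0.18]), 'gripper_width': np.float64(0.2), 'grip_force': np.float64(26.88)} torque about n -0.076
```

Call:
servo_tool([
  [[0.1,0.33,0.5],[0,0,0],0],
  [[0,0,0],[0,0,0],0],
  [[0.1,0.33,0.5],[0,0,0],0],
  [[0,0,0],[0,0,0],0],
  [[0.1,0.33,0.5],[0,0,0],0],
  [[0,0,0],[0,0,0],0],
  [[0,0,0],[0,0,0],0],
  [[0,0,0],[0,0,0],0],
  [[0,0,0],[0,0,0],0],
  [[0,0,0],[0,0,0],0],
])

```text
t: 12.65
eef_pos: [602.0, -137.1, 113.8]
tcp_rot: [179.8, -35.0, -105.5]
force: [1.1, -4.6, 6.6]
gripper_width: 0.201
grip_force: 26.9
```

```bash
python3 -c "
from h import *; s=st()
x=R.from_euler('xyz',s['tcp_rot'],degrees=True).as_matrix()[:,0]; print('tool x vs uphill',np.degrees(np.arctan2(x@e2,x@e1)))"
```

```text
{'t': np.float64(12.65), 'qpos': array([   1.68,   38.53,   94.81,  -37.42,   64.07, -140.69]), 'eef_pos': array([ 602.03, -137.15,  113.82]), 'force': array([ 1.13, -4.56,  6.58]), 'wrist_torque': array([-1.04, -0.14,  0.16]), 'gripper_width': np.float64(0.2), 'grip_force': np.float64(26.86)} torque about n -0.113
tool x vs uphill 0.3477126259453916
```

Call:
servo_tool([
  [[0.1,0.33,0.5],[0,0,0],0],
  [[0,0,0],[0,0,0],0],
  [[0.1,0.33,0.5],[0,0,0],0],
  [[0,0,0],[0,0,0],0],
  [[0.1,0.33,0.5],[0,0,0],0],
  [[0,0,0],[0,0,0],0],
  [[0,0,0],[0,0,0],0],
  [[0,0,0],[0,0,0],0],
  [[0,0,0],[0,0,0],0],
  [[0,0,0],[0,0,0],0],
])

```text
t: 13.9
eef_pos: [602.0, -137.2, 113.8]
tcp_rot: [178.6, -34.9, -103.4]
force: [1.1, -5.4, 6.3]
gripper_width: 0.199
grip_force: 29.2
```

```bash
python3 -c "
from h import *; s=st()
x=R.from_euler('xyz',s['tcp_rot'],degrees=True).as_matrix()[:,0]; print('tool x vs uphill',np.degrees(np.arctan2(x@e2,x@e1)))"
```

```text
{'t': np.float64(13.9), 'qpos': array([   1.66,   38.53,   94.81,  -37.39,   64.05, -142.48]), 'eef_pos': array([ 602.02, -137.16,  113.78]), 'force': array([ 1.13, -5.42,  6.33]), 'wrist_torque': array([-1.04, -0.38, -0.13]), 'gripper_width': np.float64(0.2), 'grip_force': np.float64(29.15)} torque about n -0.479
tool x vs uphill 2.1117474447404962
```

Resistance is rising, so I'll make one small confirming step and then release and retreat if the stop is confirmed.

Call:
servo_tool([
  [[0.1,0.33,0.5],[0,0,0],0],
  [[0,0,0],[0,0,0],0],
  [[0,0,0],[0,0,0],0],
  [[0,0,0],[0,0,0],0],
  [[0,0,0],[0,0,0],0],
  [[0,0,0],[0,0,0],0],
  [[0,0,0],[0,0,0],0],
  [[0,0,0],[0,0,0],0],
  [[0,0,0],[0,0,0],0],
  [[0,0,0],[0,0,0],0],
])

```text
t: 15.15
eef_pos: [602.0, -137.2, 113.8]
tcp_rot: [178.2, -34.9, -102.7]
force: [1.2, -4.9, 4.7]
gripper_width: 0.201
grip_force: 31.2
```

```bash
python3 -c "
from h import *; s=st()
x=R.from_euler('xyz',s['tcp_rot'],degrees=True).as_matrix()[:,0]; print('tool x vs uphill',np.degrees(np.arctan2(x@e2,x@e1)))"
```

```text
{'t': np.float64(15.15), 'qpos': array([   1.66,   38.52,   94.81,  -37.38,   64.05, -143.07]), 'eef_pos': array([ 601.99, -137.16,  113.78]), 'force': array([ 1.21, -4.9 ,  4.73]), 'wrist_torque': array([-1.09, -0.44, -0.3 ]), 'gripper_width': np.float64(0.2), 'grip_force': np.float64(31.16)} torque about n -0.658
tool x vs uphill 2.6969900825676505
```

Call:
servo_tool([
  [[0,0,0],[0,0,0],0.05],
  [[0,0,0],[0,0,0],0.05],
  [[0,0,0],[0,0,0],0.05],
  [[0,0,0],[0,0,0],0.05],
  [[0,0,0],[0.0016,0.0055,0.0082],0.05],
  [[0,0,0],[0.003,0.011,0.0164],0.05],
  [[0,0,0],[0.003,0.011,0.0164],0.05],
  [[0,0,0],[0.003,0.011,0.0164],0.05],
  [[0,0,0],[0.003,0.011,0.0164],0.05],
  [[0,0,0],[0.002,0.006,0.008],0.05],
])

```text
t: 16.4
eef_pos: [616.9, -78.9, 195.6]
tcp_rot: [178.2, -34.8, -102.6]
force: [-0.1, 0.3, -0.8]
gripper_width: 0.587
grip_force: 0.0
```

Run:
```python
from h import *
s=st(); im,d=camera('wrist'); T=wcloud(d)
cv2.imwrite('pics/w2.png',im[:,:,::-1])
A=T[(abs(T[...,0])<50)&(abs(T[...,1])<50)]; A=A[np.isfinite(A[:,2])]
Rt=R.from_euler('xyz',s['tcp_rot'],degrees=True)
P=Rt.apply(A)+s['eef_pos']-[659.09,-184.25,90.97]
h=P@n; m=(h>41)&(h<55); B=np.c_[P[m]@e1,P[m]@e2].astype(np.float32); print(m.sum(),np.median(h[m]),cv2.minAreaRect(B))
# bottle from the side view too
im,W=world('side'); v,u=np.mgrid[0:400,0:640]
np.savez('side2.npz',im=im,W=W)
m=(u>200)&(u<245)&(v>130)&(v<190)&(W[...,2]>40); print('bottle side view',cv2.minAreaRect(W[m][:,:2].astype(np.float32)),np.median(W[m][:,2]))
im,W=world('scene'); m=(u>375)&(u<450)&(v>100)&(v<152)&(W[...,2]>40)
for lo,hi in((15,60),(47,60)):
    m=(u>375)&(u<450)&(v>100)&(v<152)&(W[...,2]>lo)&(im.min(-1)>100); rc=cv2.minAreaRect(W[m][:,:2].astype(np.float32)); print('scene white',rc,cv2.boxPoints(rc).round(0).tolist())
```

```text
{'t': np.float64(16.4), 'qpos': array([   6.57,   33.6 ,   90.41,  -33.33,   73.81, -145.57]), 'eef_pos': array([616.93, -78.95, 195.57]), 'force': array([-0.07,  0.3 , -0.83]), 'wrist_torque': array([ 0.27, -0.04, -0.01]), 'gripper_width': np.float64(0.59), 'grip_force': np.float64(0.0)} torque about n 0.016
1973 47.79189910349079 ((-12.631744384765625, -67.24590301513672), (73.51347351074219, 18.09916877746582), 0.4732423722743988)
bottle side view ((482.1105651855469, 261.603515625), (152.07606506347656, 53.96827697753906), 73.99179077148438) 53.462312888507654
scene white ((575.6658935546875, 154.58795166015625), (87.12954711914062, 365.05987548828125), 32.947452545166016) [[440.0, 284.0], [638.0, -22.0], [711.0, 25.0], [513.0, 331.0]]
scene white ((664.8118286132812, 16.60127830505371), (87.23104095458984, 36.8774528503418), 32.05187225341797) [[618.0, 9.0], [638.0, -22.0], [712.0, 24.0], [692.0, 55.0]]
```

View pics/w2.png

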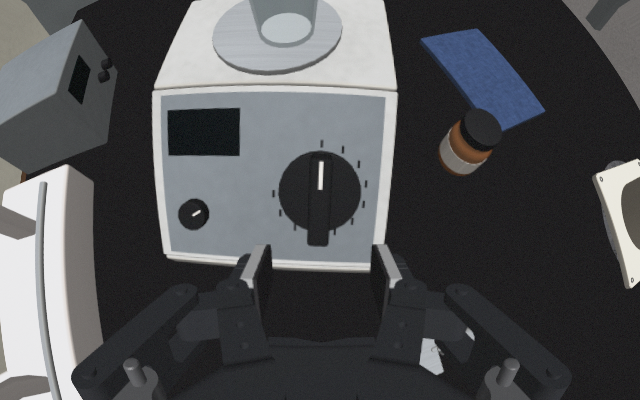

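The wrist view shows the pointer (320,175) straight uphill (0.5° off) and the small dial untouched. Next, the bottle.

Call:
servo_tool([
  [[-1.58,-5.5,-8.2],[-0.003,0.018,0.008],0.05],
  [[-1.58,-5.5,-8.2],[-0.0057,0.018,0.008],0.05],
  [[-1.58,-5.5,-8.2],[-0.0057,0.018,0.004],0.085],
  [[-1.58,-5.5,-8.2],[-0.0057,0.018,0.004],0.085],
  [[-1.58,-5.5,-8.2],[-0.0057,0.018,0.002],0.085],
  [[-1.58,-5.5,-8.2],[-0.0057,0.018,0.002],0.085],
  [[-1.58,-5.5,-8.2],[-0.0057,0.018,0.002],0.085],
  [[-1.58,-5.5,-8.2],[-0.0057,0.018,0.002],0.085],
  [[-1.58,-5.5,-8.2],[-0.0057,0.018,0.002],0.085],
  [[-1.58,-5.5,-8.2],[-0.0057,0.018,0.002],0.085],
])

```text
t: 17.8
eef_pos: [561.1, 100.0, 229.1]
tcp_rot: [-145.2, 4.3, 157.8]
force: [0.3, 0.1, -0.1]
gripper_width: 0.995
grip_force: 0.0
```

Run:
```python
from h import *
st()
a=np.radians(-20); ax=np.array([np.cos(np.radians(73.8)),np.sin(np.radians(73.8)),0]); w=np.array([ax[1],-ax[0],0])
zt=np.array([0,0,-1])*np.cos(a)+ax*np.sin(a); print(zt)
goto([492,293,125],frame(zt,w),20)
```

```text
{'t': np.float64(17.8), 'qpos': array([ 22.71,  31.  ,  90.  , -26.74,  83.44, -34.82]), 'eef_pos': array([561.14,  99.99, 229.11]), 'force': array([ 0.26,  0.12, -0.11]), 'wrist_torque': array([ 0.25, -0.1 , -0.01]), 'gripper_width': np.float64(0.99), 'grip_force': np.float64(0.0)} torque about n -0.027
[-0.09542058 -0.32843978 -0.93969262]
rot tot [  1.19 -40.12 -73.53] row [ 0.06 -2.01 -3.68] shift row [-0.0035  0.0097 -0.0052] t 17.8
```

Call:
servo_tool([
  [[0.12,-4.01,-7.35],[-0.0069,0.0193,-0.0104],0.085],
  [[0.12,-4.01,-7.35],[-0.0069,0.0193,-0.0104],0.085],
  [[0.12,-4.01,-7.35],[-0.0069,0.0193,-0.0104],0.085],
  [[0.12,-4.01,-7.35],[-0.0069,0.0193,-0.0104],0.085],
  [[0.12,-4.01,-7.35],[-0.0069,0.0193,-0.0104],0.085],
  [[0.12,-4.01,-7.35],[-0.0069,0.0193,-0.0104],0.085],
  [[0.12,-4.01,-7.35],[-0.0069,0.0193,-0.0104],0.085],
  [[0.12,-4.01,-7.35],[-0.0069,0.0193,-0.0104],0.085],
  [[0.12,-4.01,-7.35],[-0.0069,0.0193,-0.0104],0.085],
  [[0.12,-4.01,-7.35],[-0.0069,0.0193,-0.0104],0.085],
])

```text
t: 19.05
eef_pos: [492.3, 292.8, 124.8]
tcp_rot: [180.0, 20.1, 73.9]
force: [0.7, 0.5, 0.2]
gripper_width: 0.999
grip_force: 0.0
```

Run:
```python
from h import *
s=st(); im,d=camera('wrist'); T=wcloud(d); cv2.imwrite('pics/w3.png',im[:,:,::-1])
Rt=R.from_euler('xyz',s['tcp_rot'],degrees=True)
W=(T.reshape(-1,3)@Rt.as_matrix().T+s['eef_pos']).reshape(T.shape)
b=(abs(W[...,0]-485)<75)&(abs(W[...,1]-260)<110)&(T[...,2]>25)
for lo,hi,nm in((48,62,'body top'),(25,62,'all')):
    m=b&(W[...,2]>lo)&(W[...,2]<hi); 
    if nm=='body top': m&=im.min(-1)>120
    rc=cv2.minAreaRect(W[m][:,:2].astype(np.float32)); print(nm,m.sum(),rc,cv2.boxPoints(rc).round(1).tolist(),np.median(W[m][:,2]))
a=np.radians(-20); ax=np.array([np.cos(np.radians(73.8)),np.sin(np.radians(73.8)),0]); w=np.array([ax[1],-ax[0],0])
goto([482.5,260.5,26.5],frame(np.array([0,0,-1])*np.cos(a)+ax*np.sin(a),w),10)
```

```text
{'t': np.float64(19.05), 'qpos': array([ 36.01,  34.93,  93.66, -13.17,  68.06,  58.88]), 'eef_pos': array([492.3 , 292.83, 124.77]), 'force': array([0.71, 0.55, 0.19]), 'wrist_torque': array([ 0.16, -0.06, -0.04]), 'gripper_width': np.float64(1.0), 'grip_force': np.float64(0.0)} torque about n -0.037
body top 7545 ((478.9664611816406, 249.44943237304688), (120.69355773925781, 53.85919189453125), 74.01774597167969) [[436.5, 198.89999389648438], [488.20001220703125, 184.0], [521.5, 300.0], [469.70001220703125, 314.8999938964844]] 53.42121868007894
all 10601 ((483.1630554199219, 262.85357666015625), (150.2498321533203, 54.84290313720703), 74.13087463378906) [[436.20001220703125, 198.10000610351562], [489.0, 183.10000610351562], [530.0999755859375, 327.6000061035156], [477.29998779296875, 342.6000061035156]] 53.013464443876146
rot tot [0.1  0.05 0.18] row [0.01 0.01 0.02] shift row [-0.0008 -0.0034 -0.0097] t 19.1
```

View pics/w3.png

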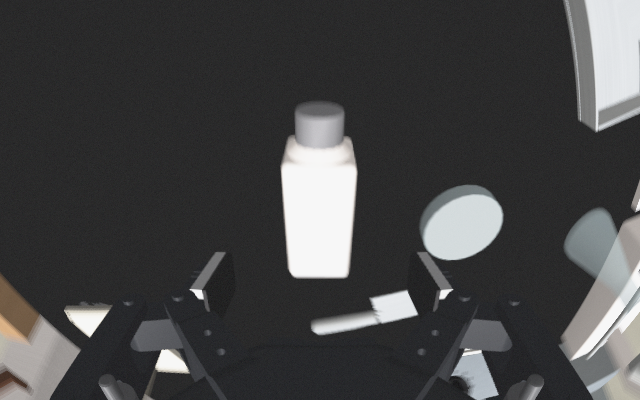

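The bottle is centred between the fingers (columns 283-357, cap at (320,122)). Descending to grip about 75 mm from its bottom.

Call:
servo_tool([
  [[0,0,0],[-0.0012,-0.0038,-0.0123],0.085],
  [[0,0,0],[-0.0012,-0.0038,-0.0123],0.085],
  [[0,0,0],[-0.0012,-0.0038,-0.0123],0.085],
  [[0,0,0],[-0.0012,-0.0038,-0.0123],0.085],
  [[0,0,0],[-0.0012,-0.0038,-0.0123],0.085],
  [[0,0,0],[-0.0012,-0.0038,-0.0123],0.085],
  [[0,0,0],[-0.0012,-0.0038,-0.0123],0.085],
  [[0,0,0],[-0.0012,-0.0038,-0.0123],0.085],
  [[0,0,0],[0,0,0],0.085],
  [[0,0,0],[0,0,0],0.07],
], grip_force=50)

```text
t: 20.35
eef_pos: [483.5, 262.9, 27.7]
tcp_rot: [-180.0, 20.1, 74.2]
force: [1.1, 0.8, 0.1]
gripper_width: 0.825
grip_force: 0.0
```

Call:
servo_tool([
  [[0,0,0],[0,0,0],0.06],
  [[0,0,0],[0,0,0],0.06],
  [[0,0,0],[0,0,0],0.04],
  [[0,0,0],[0,0,0],0.04],
  [[0,0,0],[0,0,0],0.03],
  [[0,0,0],[0,0,0],0.03],
  [[0,0,0],[0,0,0],0.03],
  [[0,0,0],[0,0,0],0.03],
  [[0,0,0],[0,0,0],0.03],
  [[0,0,0],[0,0,0],0.03],
], grip_force=50)

```text
t: 21.6
eef_pos: [483.7, 263.1, 28.1]
tcp_rot: [-180.0, 20.0, 74.2]
force: [-0.1, 0.9, 5.8]
gripper_width: 0.619
grip_force: 53.7
```

Call:
servo_tool([
  [[0,0,0],[0,0,0.01],0.03],
  [[0,0,0],[0,0,0.02],0.03],
  [[0,0,0],[0,0,0.02],0.03],
  [[2.9,-0.83,0],[0,0.003,0.02],0.03],
  [[5.77,-1.66,0],[0,0.003,0.01],0.03],
  [[5.77,-1.66,0],[0,0.003,0.01],0.03],
  [[5.77,-1.66,0],[0,0.003,0.005],0.03],
  [[5.77,-1.66,0],[0,0.003,0],0.03],
  [[5.77,-1.66,0],[0,0.003,0],0.03],
  [[5.77,-1.66,0],[0,0.003,0],0.03],
])

```text
t: 22.85
eef_pos: [483.5, 283.9, 124.3]
tcp_rot: [179.8, -19.2, 74.2]
force: [-0.3, 0.0, -2.7]
gripper_width: 0.622
grip_force: 53.0
```

Call:
servo_tool([
  [[5.77,-1.66,0],[0,0.003,0],0.03],
  [[5.77,-1.66,0],[0,0.003,0],0.03],
  [[5.77,-1.66,0],[0,0.003,0],0.03],
  [[5.77,-1.66,0],[0,0,0],0.03],
  [[5.77,-1.66,0],[0,0,0],0.03],
  [[5.77,-1.66,0],[0,0,0],0.03],
  [[5.77,-1.66,0],[0,0,0],0.03],
  [[5.77,-1.66,0],[0,0,0],0.03],
  [[2.9,-0.83,0],[0,0,0],0.03],
  [[0,0,0],[0,0,0],0.03],
])

```text
t: 24.1
eef_pos: [483.7, 292.3, 122.5]
tcp_rot: [179.3, -69.9, 74.6]
force: [0.9, -0.6, -2.2]
gripper_width: 0.621
grip_force: 53.2
```

Run:
```python
from h import *
s=st()
a=np.radians(70); ax=np.array([np.cos(np.radians(74)),np.sin(np.radians(74)),0]); w=np.array([ax[1],-ax[0],0])
goto([484,290,76],frame(np.array([0,0,-1])*np.cos(a)+ax*np.sin(a),w),1)
im,W=world('scene'); cv2.imwrite('pics/s2.png',im[:,:,::-1])
```

```text
{'t': np.float64(24.1), 'qpos': array([  0.75,  43.88, 125.38, 102.74,  67.12, -79.08]), 'eef_pos': array([483.7 , 292.29, 122.49]), 'force': array([ 0.86, -0.65, -2.2 ]), 'wrist_torque': array([-0.79,  0.2 , -0.  ]), 'gripper_width': np.float64(0.62), 'grip_force': np.float64(53.18)} torque about n -0.016
rot tot [0.18 0.18 0.01] row [0.18 0.18 0.01] shift row [ 0.0003 -0.0023 -0.0465] t 24.1
```

View pics/s2.png

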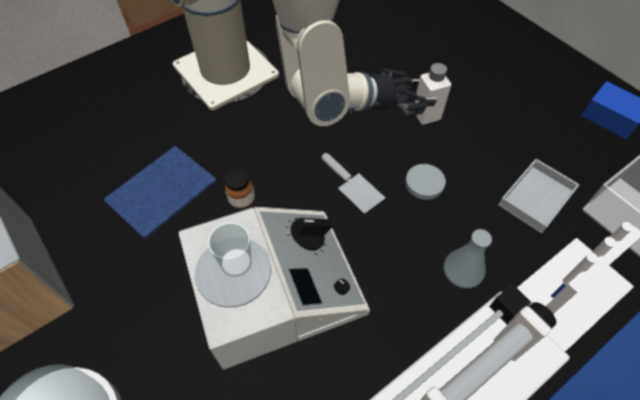

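Bottle is upright in the grip at about (432,95), with nothing else disturbed. Lowering about 45 mm with a force check.

Call:
servo_tool([
  [[0,0,0],[0,0,-0.008],0.03],
  [[0,0,0],[0,0,-0.008],0.03],
  [[0,0,0],[0,0,-0.008],0.03],
  [[0,0,0],[0,0,-0.008],0.03],
  [[0,0,0],[0,0,-0.005],0.03],
  [[0,0,0],[0,0,-0.004],0.03],
  [[0,0,0],[0,0,-0.002],0.03],
  [[0,0,0],[0,0,0],0.03],
  [[0,0,0],[0,0,0],0.03],
  [[0,0,0],[0,0,0],0.03],
])

```text
t: 25.4
eef_pos: [483.2, 292.7, 79.7]
tcp_rot: [179.4, -69.9, 74.6]
force: [-0.0, -0.0, -1.8]
gripper_width: 0.623
grip_force: 53.2
```

Call:
servo_tool([
  [[0,0,0],[0,0,-0.001],0.03],
  [[0,0,0],[0,0,-0.001],0.03],
  [[0,0,0],[0,0,0],0.03],
  [[0,0,0],[0,0,0],0.03],
  [[0,0,0],[0,0,0],0.03],
  [[0,0,0],[0,0,0],0.03],
  [[0,0,0],[0,0,0],0.03],
  [[0,0,0],[0,0,0],0.03],
  [[0,0,0],[0,0,0],0.03],
  [[0,0,0],[0,0,0],0.03],
])

```text
t: 26.65
eef_pos: [483.1, 292.7, 77.5]
tcp_rot: [179.4, -69.9, 74.5]
force: [0.5, -0.7, -1.9]
gripper_width: 0.618
grip_force: 53.2
```

Run:
```python
from h import *
s=st()
im,W=world('scene'); v,u=np.mgrid[0:400,0:640]
for b in((400,75,465,140),):
    m=(u>415)&(u<455)&(v>60)&(v<135)&(W[...,2]>140)&(W[...,2]<220); print('cap top z',np.percentile(W[m][:,2],[50,90]),W[m].mean(0))
```

```text
{'t': np.float64(26.65), 'qpos': array([  0.8 ,  50.23, 124.03, 104.74,  68.32, -84.29]), 'eef_pos': array([483.13, 292.67,  77.51]), 'force': array([ 0.5 , -0.66, -1.95]), 'wrist_torque': array([-0.8 ,  0.22, -0.01]), 'gripper_width': np.float64(0.62), 'grip_force': np.float64(53.18)} torque about n -0.015
cap top z [150.41000046 152.6300058 ] [486.71978415 289.68347691 149.37225056]
```

Not touching yet; continue in 0.7 mm steps.

Call:
servo_tool([
  [[0,0,0],[0,0,-0.0007],0.03],
  [[0,0,0],[0,0,0],0.03],
  [[0,0,0],[0,0,-0.0007],0.03],
  [[0,0,0],[0,0,0],0.03],
  [[0,0,0],[0,0,-0.0006],0.03],
  [[0,0,0],[0,0,0],0.03],
  [[0,0,0],[0,0,0],0.03],
  [[0,0,0],[0,0,0],0.03],
  [[0,0,0],[0,0,0],0.03],
  [[0,0,0],[0,0,0],0.03],
])

```text
t: 27.95
eef_pos: [483.1, 292.8, 76.5]
tcp_rot: [179.4, -70.0, 74.6]
force: [-2.5, -3.7, 6.0]
gripper_width: 0.62
grip_force: 54.2
```

Contact (force changed by about 8 N). Releasing and backing off along the fingers.

Call:
servo_tool([
  [[0,0,0],[0,0,0],0.058],
  [[0,0,0],[0,0,0],0.062],
  [[0,0,0],[0,0,0],0.07],
  [[0,0,0],[0,0,0],0.085],
  [[0,0,0],[0,0,0],0.085],
  [[0,0,0],[0,0,0],0.085],
  [[0,0,0],[-0.0015,-0.0045,0.0017],0.085],
  [[0,0,0],[-0.0026,-0.009,0.0034],0.085],
  [[0,0,0],[-0.0026,-0.009,0.0034],0.085],
  [[0,0,0],[-0.0026,-0.009,0.0034],0.085],
])

```text
t: 29.2
eef_pos: [473.7, 260.4, 87.7]
tcp_rot: [179.4, -69.9, 74.5]
force: [0.2, 0.5, -0.7]
gripper_width: 0.994
grip_force: 0.0
```

Call:
servo_tool([
  [[0,0,0],[-0.0026,-0.009,0.0034],0.085],
  [[0,0,0],[-0.0026,-0.009,0.0034],0.085],
  [[0,0,0],[-0.0026,-0.009,0.0034],0.085],
  [[0,0,0],[-0.0026,-0.009,0.0034],0.085],
  [[0,0,0],[-0.0026,-0.009,0.008],0.085],
  [[0,0,0],[-0.0026,-0.009,0.01],0.085],
  [[0,0,0],[-0.001,-0.009,0.015],0.085],
  [[0,0,0],[-0.001,-0.005,0.015],0.085],
  [[0,0,0],[0,0,0.01],0.085],
  [[0,0,0],[0,0,0],0.085],
])

```text
t: 30.45
eef_pos: [456.4, 193.1, 159.8]
tcp_rot: [179.2, -69.9, 74.8]
force: [-0.0, 0.2, 0.5]
gripper_width: 0.998
grip_force: 0.0
```

Run:
```python
from h import *
s=st()
im,W=world('scene'); v,u=np.mgrid[0:400,0:640]
m=(u>405)&(u<460)&(v>60)&(v<135)&(W[...,2]>147)&(W[...,2]<160)&(abs(W[...,1]-292)<40); print('cap top',W[m].mean(0),W[m][:,:2].max(0)-W[m][:,:2].min(0),np.percentile(W[m][:,2],[5,95]))
im2,_=camera('side')
cv2.imwrite('pics/f.png',np.vstack([cv2.resize(im[40:190,330:530],(400,300)),cv2.resize(im2[80:230,160:360],(400,300))])[:,:,::-1])
```

```text
{'t': np.float64(30.45), 'qpos': array([-14.04,  38.3 , 128.33,  87.14,  69.98, -76.07]), 'eef_pos': array([456.4 , 193.1 , 159.79]), 'force': array([-0.  ,  0.15,  0.46]), 'wrist_torque': array([-0.43,  0.13,  0.11]), 'gripper_width': np.float64(1.0), 'grip_force': np.float64(0.0)} torque about n 0.093
cap top [485.03344118 291.67513204 149.85877785] [35.64408402 36.53568972] [147.46674289 152.49641132]
```

View pics/f.png

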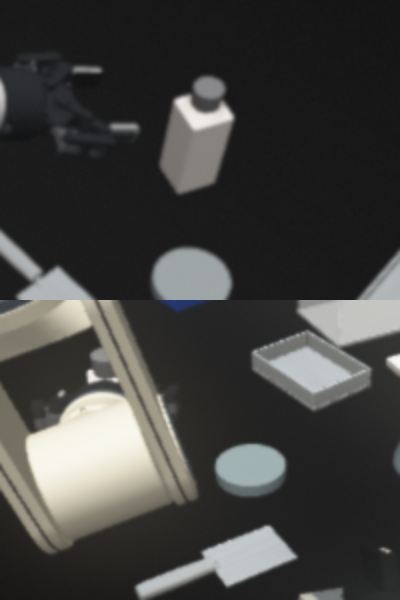

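The bottle stands upright on its own, with its cap top level at z = 150 mm (image ~(208,90)). The gripper is clear, and the dish and spatula are where they were.

```bash
python3 -c "
from plant import hand_in
print(hand_in())"
```

```text
the job is handed in; nothing more can be done
None
```

I turned the hotplate's heat dial anticlockwise to its end stop, then stood the bottle upright on the bench with the gripper clear, and handed the job in at about 30 s.

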